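# Clamp the sample block with the ratchet wrench

## Robot

A 6-joint arm with a two-finger parallel gripper is mounted at the origin on the work surface. World frame = base frame: x ahead of the robot, y to its left, z up, the work surface at z = 0. Lengths are in m, angles in rad, forces in N, time in s.
With the tool pointing down it reaches from about 0.4 to 0.825 m from the base axis. Payload 7 kg.
Tool frame: the origin (TCP) lies at the very end of the fingers, on their centre line; the grasp point (between the pads) lies 19 mm behind it; z points along the fingers, y is the line along which they close (so a half turn about z gives the same grasp; the last joint's range is limited). The gripper opens to 88 mm and grips with 3 to 60 N. Pads are 19 mm wide; open, the fingers measure 130 mm over their backs; the gripper's body (78 mm by 193 mm) begins 47 mm behind the grasp point.
Start: joints at [-0.88, 0.359, 0.012, 0, -1.224, -0.288], TCP at [0.265, -0.621, 0.227] pointing down, gripper open.
Joint ranges: [-3.07, 3.07], [-1.43, 2.12], [-1.02, 1.25], [-3.03, 1.67], [-3.05, -0], [-3.03, 3.03]. Speed limits (rad/s): [2.39, 2.39, 3.01, 3.14, 3.14, 3.14].

## Interface

Orientations are given as [roll, pitch, yaw] about the fixed x, y, z axes, in that order (R = Rz(yaw) Ry(pitch) Rx(roll)).
In Python, from station import arm gives the robot as it stands.
- The arm moves only by the tool step_arm, never from a script. Its argument "rows" is a list of rows, each a list of 5 numbers: the shift along the world's x, y, z in m, then the turn about the world's z in rad, then the finger opening in m, from 0 to 0.0876. In form: [[x, y, z, spin, gripper], ...]. A call has 1 to 20 rows; each row is the pose to reach, as a shift and turn from the pose commanded when the call began; what a row does not reach only later rows make up. A row lasts 1/10 s, in which the tool goes at most 50 mm and 8.59 degrees, less where a joint would pass 70% of its speed; a pose out of reach is approached as far as the arm can. A call with a gripper value outside its range is refused whole. The fingers move at their own pace and stop on an object; "newtons" is the grip in N (left out, the last holds). Time passes only in rows, so rows that repeat a pose let the fingers close. It gives the time, the measured TCP pose, the force, the opening and the grip force at its end, in the units of the state.
- arm.get_state(): the state, without advancing time (a new reading comes with each control period).
- arm.grab_frame(name): name is "scene" or "top"; returns a dict with "color" (400x640x3 uint8, blue, green, red), "vfov" (degrees; the focal length in pixels is half the picture's height over the tangent of half this angle, whatever the lens; pixels are square), "cx", "cy" (the principal point, pixels), "k1" (the pictures are not rectified: a ray, as slopes to the right and down, at radius r is drawn at 1 + k1 r^2 times it, then the intrinsics apply), "rvec" (rotation vector, rad) and "tvec" (3), from world to camera coordinates, as OpenCV has them. Camera axes: x right, y down, z forward; pixel columns grow to the right and rows downward; lengths in m; the calibration is good to about 2 mm. A picture is of the moment at which its call begins. There is no depth.
- arm.job_done(): hands the job in; it is judged then, once.
The state is a dict: "t": time; "q": joint angles; "qd": joint speeds; "joint_efforts": joint torques, N m; "eef_pos": TCP position; "ee_rot": TCP orientation; "force": force on the tool from outside, world axes, zero at the start; "moment": the same for the moment, N m; "width": finger opening in m; "gripper_force": force on a finger pad.
Only numpy, scipy, OpenCV 4.12 (cv2) and the standard library are available. Lean on these libraries where they do the work, as an engineer would, in place of code of your own. Each camera call takes 0.05 s, during which the arm holds its last target. There are 200 camera calls.

## Task

Put the ratchet wrench over the square spindle of the clamping fixture until it drops fully home, and work it back and forth between the two posts, clockwise to tighten and slipping back, until the block is clamped hard between the jaw and the backstop. Then lift the wrench off and lay it flat on the bare desk, clear of the fixture. Keep your fingers off the spindle, the jaw and the block, and leave everything else on the desk where it is.

Things in the scene. Friction and masses are not known exactly. Their poses are not given: they have to be found in the camera images.
- wrench_grip (a point): Ratchet wrench lying flat on the desk: round steel head, straight dark rubber handle 16 wide, 18 tall (56 to 144 from the head's axis); 186 long, 0.35 kg, balancing 32 from the head's axis (it stays flat when let go on the spindle). Point: centre of the handle's section, 95 from the head's axis, 13 above the wrench's underside. x points from handle to head, z up.
- wrench_head (a point): Centre of the wrench's head (64 across, 24 tall), on its axis, 12 above its underside; axes as the grip. In it turns a dark eight-point socket (8 ribs, 30 between opposite ribs) that fits the 26 square every 45 degrees, with 1 of play; how it stands differs each time. Turned clockwise (from above) a pawl carries it round, after up to 24 degrees lost; anticlockwise the wrench slips freely.
- spindle_top (a point): Tip of the fixture's upright spindle, on its axis, 75 above the desk; fixture's axes: x points to jaw and backstop, z up. Square, 26, from 50 to 64 above the desk (top 4 bevelled to 22), then a round pilot, 25 across, up to 75 (top 3 tapered). Round it a flat grey housing, 78 square, top at 50: there the wrench's underside rests when fully home, its head's centre 13 below this point.
- post0 (a point): Top of the upright steel post on the -y side (fixture's axes), 14 across, 80 tall, 62 from the spindle's axis and 65 degrees from its -x direction. The wrench's handle goes between the two posts, pointing to -x of the fixture, and can swing about 50 degrees to either side of that.
- post1 (a point): Top of the like post on the +y side. The fixture's base plate, 16 thick, reaches from -60 to +240 in x and 80 to either side in y of the spindle. To take the wrench off, slack it back (anticlockwise) and lift it level, best held near its head: pulled up by the handle's far end it tilts and jams on the square.
- spindle: The turning spindle; origin on its axis, 50 above the desk, z up, x and y square to its flats. Clockwise from above tightens; it stays where left. It takes about 0.45 N m while the jaw runs freely (about 5 N at 95 from the axis), and 0.15 N m more for each 30 N of clamping. It needs about 1.7 to 2.8 rad to close up; 0.9 N m (9 to 10 N at 95) is hard.
- jaw: Sliding steel jaw, 35 x 100 x 40, moved along +x of the fixture by the spindle, 5 mm for each radian. Origin at the middle of its clamping face's lower edge.
- part: Aluminium bearing block standing on the base plate between jaw and backstop: 50 x 100 x 22 with a round boss 42 across, 46 tall over all; loose, about 0.45 kg. Origin under its centre.
- backstop: Fixed steel backstop, 25 x 110 x 42, bolted on the base plate at a distance that differs each time. Origin under its centre.
- mug: Bystander: white mug, 95 tall, 80 across; origin under its centre.
- mouse: Bystander: black computer mouse, 105 x 60 x 32; origin under its centre.
- spanner: Bystander: plain flat steel open-ended spanner, 170 long, without a round head; not the ratchet wrench; origin under its centre.
- sample: Bystander: second aluminium bearing block lying loose on the desk, same shape as the clamped one; origin under its centre.
- tape: Bystander: grey ring of tape, 100 across, 24 tall; origin under its centre.
- stapler: Bystander: black stapler, 140 long; origin under its centre.
- penpot: Bystander: black pen cup, 100 tall, 80 across; origin under its centre.

How it is judged:
By the outcome, as a careful person would: the job done as asked, in the order asked, and still so for the second after the job is handed in, with the robot touching nothing.
It also fails if it takes over 72 s, if anything falls off the work surface, if the arm or the gripper's body presses on something with over 40 N, if the wrist force passes 120 N, or if a joint passes its speed limit or range.

## Working session

There is one attempt and no reset: what is moved stays moved. The work goes in short steps, Python scripts to look and compute and a tool call to move; the robot and the scene stay as the last step left them, time stands still between calls to the robot, and variables do not carry over. Pictures are saved under pics/ and viewed, at most 10 in all, crops included, and the job is handed in when it is done.

Besides the shell and the picture viewer there is one more tool, called after "Call:" by a JSON object that holds its "op" and its "data", one argument or row to a line. step_arm: Moves the arm, as the interface text tells. Its arguments: {"type":"object","properties":{"rows":{"type":"array"},"newtons":{"type":"number"}},"required":["rows"]}

```bash
mkdir -p pics
cat > h.py <<'E'
import numpy as np, cv2
from station import arm
def grab(n,f=None):
    d=arm.grab_frame(n)
    if f: cv2.imwrite('pics/'+f,d['color'])
    return d
def cam(d):
    h,w=d['color'].shape[:2]; f=h/2/np.tan(np.radians(d['vfov'])/2)
    R=cv2.Rodrigues(np.array(d['rvec'],float))[0]; return f,R,np.array(d['tvec'],float).ravel()
def pix(d,P):
    f,R,t=cam(d); c=np.atleast_2d(P)@R.T+t; s=c[:,:2]/c[:,2:]
    s=s*(1+d['k1']*(s**2).sum(1,keepdims=True)); return s*f+[d['cx'],d['cy']]
def ray(d,uv):
    f,R,t=cam(d); K=np.array([[f,0,d['cx']],[0,f,d['cy']],[0,0,1.]])
    s0=(np.atleast_2d(np.array(uv,float))-[d['cx'],d['cy']])/f; s=s0.copy()
    for _ in range(30): s=s0/(1+d['k1']*(s**2).sum(1,keepdims=True))
    return -R.T@t, np.c_[s,np.ones(len(s))]@R
def atz(d,uv,z):
    o,r=ray(d,uv); return o+r*((z-o[2])/r[:,2])[:,None]
E
python3 - <<'E'
from h import *
for n in('top','scene'):
    d=grab(n,n+'0.png'); print({k:d[k] for k in d if k!='color'}); print(cam(d)[0], ray(d,[[320,200]])[0])
import pickle
s=arm.get_state();print(s)
E
```

```text
{'vfov': 55.940533420239525, 'cx': 317.1430480765362, 'cy': 201.0921464276183, 'k1': -0.06368655199433229, 'rvec': array([ 2.16757012, -2.2313814 ,  0.05459611]), 'tvec': array([0.0204559 , 0.50783674, 0.98365225])}
376.616656471624 [0.46228898 0.00978516 1.00602261]
{'vfov': 54.068325289127785, 'cx': 319.5811767988508, 'cy': 206.14598840314875, 'k1': -0.010160683122115871, 'rvec': array([ 1.68478991,  1.78477081, -0.77700309]), 'tvec': array([ 0.0350357 , -0.27929654,  1.48642351])}
391.9441947732517 [1.28504578 0.02763198 0.79786135]
{'t': 0.1, 'q': array([-8.79875034e-01,  3.59328566e-01,  1.11804388e-02, -3.05898242e-04,
       -1.22409765e+00, -2.88108990e-01]), 'qd': array([-0.00014704, -0.00111669, -0.0002183 ,  0.00125988,  0.00109351,
        0.00140313]), 'joint_efforts': array([-1.14677619e-03, -5.84162092e+01,  2.93754226e+01,  7.01545671e+00,
        1.02279894e-02, -5.04412742e-05]), 'eef_pos': array([ 0.26442325, -0.62059323,  0.22572129]), 'ee_rot': array([ 3.14012123e+00, -1.36156476e-04, -2.73888440e+00]), 'force': array([0.07113028, 0.21275851, 0.83030741]), 'moment': array([-0.04034159, -0.02771625, -0.01340081]), 'gripper_force': 0.0, 'width': 0.08755948183471945}
```

View pics/top0.png

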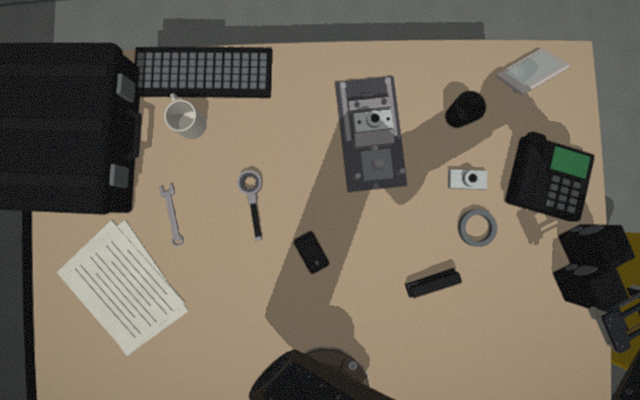

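View pics/scene0.png

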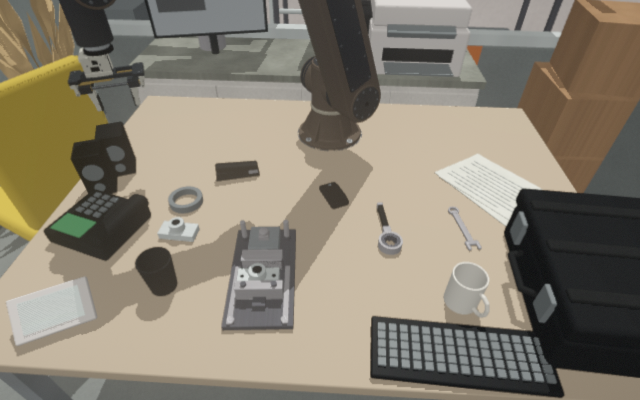

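The top view shows the wrench head at about (250,182), handle end (258,238), and the fixture's spindle at about (377,163) with its jaw towards the top of the picture. Next I'll enlarge both.

Run:
```python
from h import *
t=cv2.imread('pics/top0.png'); s=cv2.imread('pics/scene0.png')
g=lambda i,x,y,w,h,k:cv2.resize(i[y:y+h,x:x+w],None,fx=k,fy=k,interpolation=cv2.INTER_CUBIC)
A=g(t,325,65,90,130,4.5)   #405x585
B=g(t,225,160,65,90,6)     #390x540
im=np.zeros((586,800,3),np.uint8); im[:A.shape[0],:405]=A; im[:540,410:800]=B
im=np.clip(im.astype(float)*1.5,0,255).astype(np.uint8)
cv2.imwrite('pics/c1.png',im)
C=g(s,215,215,95,120,4.8); D=g(s,365,195,50,65,6.5)
im=np.zeros((586,800,3),np.uint8); im[:C.shape[0],:C.shape[1]]=C; im[:D.shape[0],460:460+D.shape[1]]=D
cv2.imwrite('pics/c2.png',im)
```

```text
(no output)
```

View pics/c1.png

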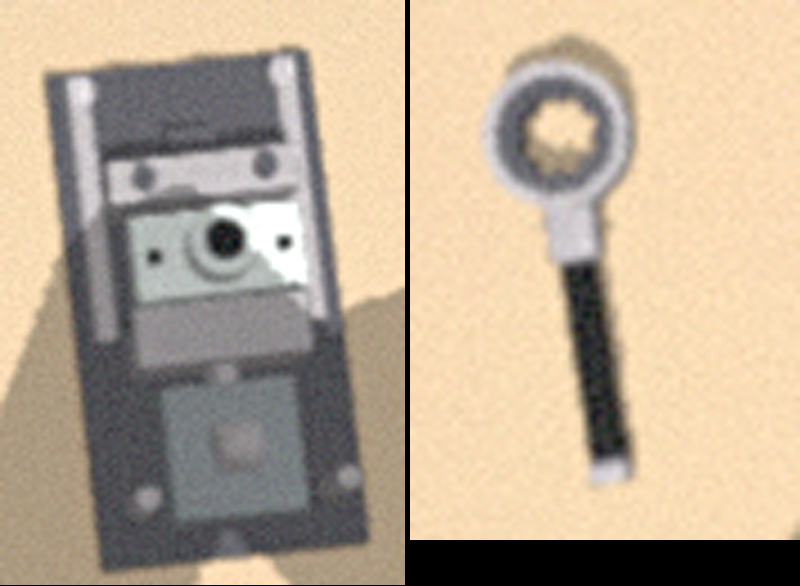

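View pics/c2.png

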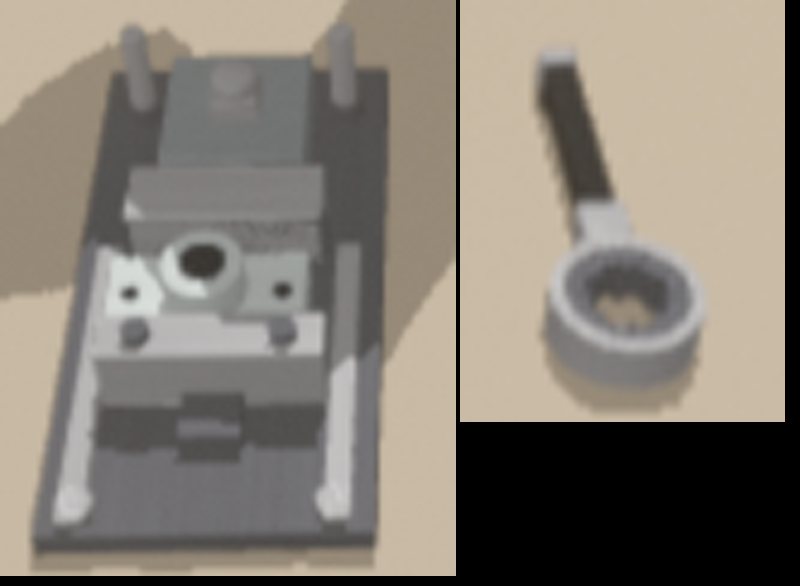

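Crop 1 shows housing corners near (160,390), (297,378), (308,508) and (175,522), posts at (147,495) and (348,475), and the wrench head centre near (559,135). Crop 2 shows post tops at (132,30) and (341,30), and the pilot top at about (232,75). I'll fit poses to these points.

```bash
cat > fit.py <<'E'
from h import *
from scipy.optimize import least_squares
a=np.radians(65); px,py=-.062*np.cos(a),.062*np.sin(a)
F={'h1':(.039,.039,.05),'h2':(.039,-.039,.05),'h3':(-.039,-.039,.05),'h4':(-.039,.039,.05),
'p0':(px,-py,.08),'p1':(px,py,.08),'b1':(.24,.08,.016),'b2':(.24,-.08,.016),'b3':(-.06,-.08,.016),'b4':(-.06,.08,.016),'s':(0,0,.075)}
W={'h':(0,0,.024),'e':(-.154,0,.021),'k1':(-.056,0,.022),'hb':(-.144,0,.022)}
def fit(M,obs,x0,off=False):
    def res(x):
        r=[]
        for k,(d,o) in enumerate(obs):
            c,s=np.cos(x[2]),np.sin(x[2]); P=np.array([M[n] for n in o]); 
            P=np.c_[x[0]+c*P[:,0]-s*P[:,1],x[1]+s*P[:,0]+c*P[:,1],P[:,2]]
            r.append((pix(d,P)-np.array(list(o.values())))/1.)
        return np.concatenate(r).ravel()
    f=least_squares(res,x0,loss='soft_l1'); return f.x,res(f.x).reshape(-1,2)
E
python3 - <<'E'
from fit import *
T=grab('top');S=grab('scene')
u=lambda x,y,k,ox,oy:((x+.5)/k-.5+ox,(y+.5)/k-.5+oy)
A=lambda x,y:u(x,y,4.5,325,65); B=lambda x,y:u(x-410,y,6,225,160)
C=lambda x,y:u(x,y,4.8,215,215); D=lambda x,y:u(x-460,y,6.5,365,195)
ft={'h1':A(160,390),'h2':A(297,378),'h3':A(308,508),'h4':A(175,522),'p1':A(147,497),'p0':A(348,475),'b1':A(45,73),'b2':A(308,48),'b3':A(370,541),'b4':A(103,571)}
fs={'h4':C(305,58),'h3':C(172,58),'p0':C(132,30),'p1':C(341,30),'b1':C(375,543),'b2':C(33,541),'b3':C(112,70),'b4':C(388,70),'s':C(232,70)}
wt={'h':B(559,135),'e':B(612,470),'k1':B(577,262),'hb':B(610,458)}
ws={'h':D(625,292),'e':D(556,52),'k1':D(593,203),'hb':D(560,72)}
np.set_printoptions(precision=4,suppress=True)
for M,o1,o2,x0 in((F,ft,fs,[.55,-.14,.1]),(W,wt,ws,[.5,.2,0])):
    for ob in([(T,o1)],[(S,o2)],[(T,o1),(S,o2)]):
        x,r=fit(M,ob,x0); print(x); print(r.round(1).tolist())
E
```

```text
[ 0.5968 -0.1492  0.0792]
[[-0.3, -0.6], [-0.7, -1.1], [0.5, 0.1], [-0.2, 0.2], [0.1, 0.2], [0.3, 0.2], [-0.1, 0.2], [0.3, -0.1], [0.3, 0.3], [-0.3, 0.1]]
[ 0.5963 -0.1482  0.0795]
[[1.6, -0.8], [0.0, -0.5], [-0.1, 0.8], [-0.3, 0.3], [0.3, -1.5], [-1.1, 0.2], [-0.2, 0.4], [0.2, -0.3], [0.1, 0.9]]
[ 0.5966 -0.1487  0.0792]
[[-0.5, -0.5], [-0.9, -1.0], [0.3, 0.1], [-0.4, 0.3], [-0.1, 0.2], [0.1, 0.3], [-0.2, 0.3], [0.1, 0.0], [0.1, 0.4], [-0.5, 0.2], [1.3, -0.7], [-0.2, -0.4], [-0.3, 0.9], [-0.5, 0.4], [-0.0, -1.3], [-1.4, 0.3], [-0.4, 0.5], [-0.0, -0.2], [-0.1, 0.9]]
[0.5639 0.1823 0.1331]
[[-0.2, -0.5], [0.2, 1.8], [0.2, -0.6], [-0.1, 0.0]]
[0.5641 0.1831 0.122 ]
[[-0.3, 0.7], [-0.1, 0.0], [0.5, 0.0], [-0.1, -1.0]]
[0.564  0.1827 0.1288]
[[-0.4, -0.5], [-0.2, 1.8], [-0.1, -0.6], [-0.5, 0.0], [-0.4, 0.7], [-0.6, 0.0], [0.3, 0.0], [-0.6, -1.0]]
```

Call:
{"op": "step_arm", "data": {
  "rows": [
    [0.05, 0.05, 0, 0, 0.06],
    [0.09, 0.09, 0, 0, 0.06],
    [0.12, 0.14, 0, 0, 0.06],
    [0.14, 0.19, 0, 0, 0.06],
    [0.155, 0.24, 0, 0, 0.06],
    [0.165, 0.29, 0, 0, 0.06],
    [0.175, 0.34, 0, 0, 0.06],
    [0.18, 0.39, 0, -0.05, 0.06],
    [0.185, 0.44, 0, -0.1, 0.06],
    [0.19, 0.49, 0, -0.15, 0.06],
    [0.195, 0.54, 0, -0.2, 0.06],
    [0.2, 0.59, 0, -0.25, 0.06],
    [0.205, 0.64, 0, -0.274, 0.06],
    [0.21, 0.69, 0, -0.274, 0.06],
    [0.214, 0.74, -0.03, -0.274, 0.06],
    [0.214, 0.78, -0.06, -0.274, 0.06],
    [0.214, 0.792, -0.1, -0.274, 0.06],
    [0.214, 0.792, -0.14, -0.274, 0.06],
    [0.214, 0.792, -0.16, -0.274, 0.06],
    [0.214, 0.792, -0.16, -0.274, 0.06]
  ]
}}

```text
t: 2.2
eef_pos: [0.4756, 0.1697, 0.0622]
ee_rot: [-3.137, -0.008, -3.012]
force: [0.1, -0.1, 0.4]
width: 0.0601
gripper_force: 0.0
```

Call:
{"op": "step_arm", "data": {
  "rows": [
    [0, 0, 0, 0, 0.05],
    [0, 0, 0, 0, 0.05],
    [0, 0, -0.02, 0, 0.05],
    [0, 0, -0.04, 0, 0.05],
    [0, 0, -0.045, 0, 0.05],
    [0, 0, -0.045, 0, 0.05]
  ]
}}

```text
t: 2.8
eef_pos: [0.4791, 0.171, 0.0226]
ee_rot: [3.141, 0.001, -3.013]
force: [0.3, -0.7, -0.2]
width: 0.0501
gripper_force: 0.0
```

Run:
```python
from h import *
T=grab('top');S=grab('scene')
s=arm.get_state();print(s['eef_pos'],s['ee_rot'],s['qd'])
g=lambda i,x,y,w,h,k:cv2.resize(i[y:y+h,x:x+w],None,fx=k,fy=k,interpolation=cv2.INTER_CUBIC)
P=s['eef_pos'];print(pix(T,P),pix(S,P))
im=np.zeros((560,800,3),np.uint8)
a=g(T['color'],205,150,80,110,5);b=g(S['color'],345,170,79,110,5)
im[:550,:400]=a;im[:550,405:800]=b;cv2.imwrite('pics/c3.png',im)
```

```text
[0.47950751 0.17145077 0.02310871] [ 3.14052990e+00  2.02533811e-03 -3.01282722e+00] [ 0.00032343 -0.0038791  -0.00078997 -0.00057789  0.00480256 -0.00124879]
[[254.05741239 213.69843044]] [[383.22183351 218.2180938 ]]
```

View pics/c3.png

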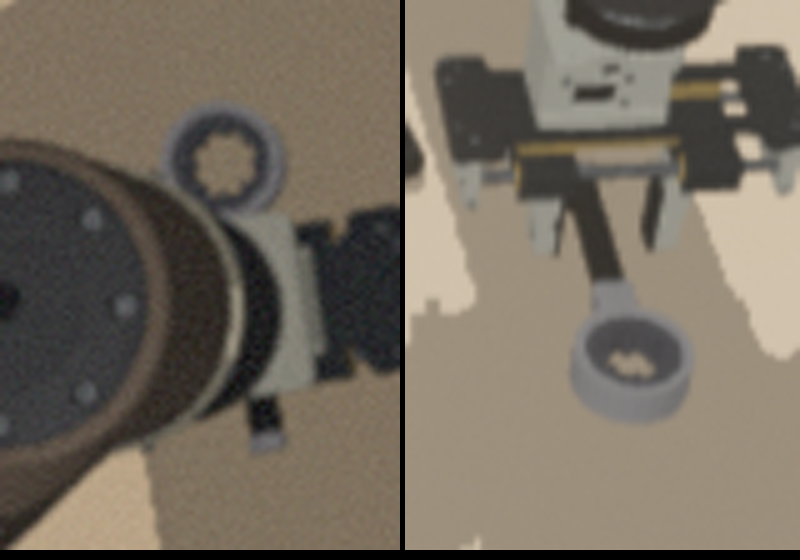

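The fingers straddle the handle squarely, with the head free, at (225,160) in the left crop. I'll descend and grip.

Call:
{"op": "step_arm", "data": {
  "rows": [
    [0, 0, -0.01, 0, 0.05],
    [0, 0, -0.018, 0, 0.05],
    [0, 0, -0.0185, 0, 0.05],
    [0, 0, -0.0185, 0, 0.01],
    [0, 0, -0.0185, 0, 0.01],
    [0, 0, -0.0185, 0, 0.01],
    [0, 0, -0.0185, 0, 0.01],
    [0, 0, -0.0185, 0, 0.01]
  ],
  "newtons": 60
}}

```text
t: 3.7
eef_pos: [0.4787, 0.1712, 0.0032]
ee_rot: [3.141, 0.0, -3.013]
force: [-0.7, 2.0, -0.1]
width: 0.0153
gripper_force: 43.3
```

Call:
{"op": "step_arm", "data": {
  "rows": [
    [0, 0, 0.02, 0, 0.01],
    [0, 0, 0.05, 0, 0.01],
    [0, 0, 0.09, 0, 0.01],
    [0, -0.02, 0.12, 0, 0.01],
    [0, -0.06, 0.12, 0.08, 0.01],
    [0.01, -0.1, 0.12, 0.16, 0.01],
    [0.01, -0.14, 0.12, 0.24, 0.01],
    [0.02, -0.18, 0.12, 0.32, 0.01],
    [0.03, -0.22, 0.12, 0.4, 0.01],
    [0.035, -0.26, 0.12, 0.48, 0.01],
    [0.04, -0.3, 0.12, 0.55, 0.01],
    [0.05, -0.33, 0.12, 0.6, 0.01],
    [0.055, -0.36, 0.12, 0.648, 0.01],
    [0.057, -0.375, 0.12, 0.648, 0.01],
    [0.057, -0.38, 0.11, 0.648, 0.01],
    [0.057, -0.38, 0.1, 0.648, 0.01],
    [0.057, -0.38, 0.1, 0.648, 0.01]
  ]
}}

```text
t: 5.4
eef_pos: [0.5337, -0.2079, 0.1007]
ee_rot: [3.138, -0.002, -2.365]
force: [-0.4, 0.9, -2.6]
width: 0.0155
gripper_force: 59.9
```

Run:
```python
from h import *
T=grab('top');S=grab('scene')
s=arm.get_state();print(s['eef_pos'],s['ee_rot'],s['force'],s['width'])
g=lambda i,x,y,w,h,k:cv2.resize(i[y:y+h,x:x+w],None,fx=k,fy=k,interpolation=cv2.INTER_CUBIC)
p=s['eef_pos'];y=s['ee_rot'][2]+np.pi
def mk(d,im,P,c):
    for q in pix(d,P): pass
h=p+[.0861*np.cos(y),.0861*np.sin(y),.021];print(h,pix(T,h),pix(S,h))
a=g(T['color'],330,120,100,110,4);b=g(S['color'],215,190,99,110,4)
b=cv2.resize(S['color'][200:290,215:315],None,fx=6,fy=6,interpolation=cv2.INTER_CUBIC)
cv2.imwrite('pics/c4.png',b);cv2.imwrite('pics/T4.png',T['color']);cv2.imwrite('pics/S4.png',S['color'])
```

```text
[ 0.53507995 -0.20800041  0.1025132 ] [ 3.14049591e+00 -9.10173945e-04 -2.36388049e+00] [-0.05014798 -0.0254237  -2.98679774] 0.01593041567113382
[ 0.59642798 -0.14758825  0.1235132 ] [[380.98206131 159.78995138]] [[261.55071533 216.44950142]]
```

View pics/c4.png

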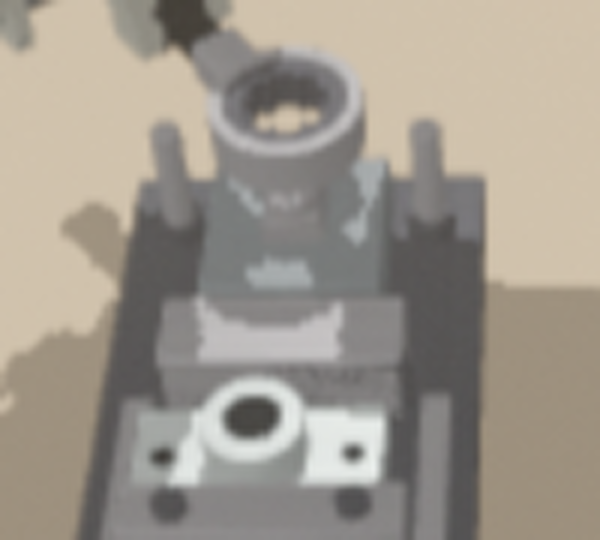

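```bash
cat > ring.py <<'E'
from fit import *
from scipy.optimize import minimize
from scipy.ndimage import map_coordinates as mc
def ringfit(d,x0,z,r=.032,w=.0025,span=(0,2*np.pi)):
    g=cv2.GaussianBlur(d['color'],(0,0),.7).astype(float).mean(2)
    th=np.linspace(*span,120)
    def prof(x,rr): 
        P=np.c_[x[0]+rr*np.cos(th),x[1]+rr*np.sin(th),np.full(120,z)];q=pix(d,P);return mc(g,[q[:,1],q[:,0]],order=1)
    f=lambda x:-np.abs(prof(x,r-w)-prof(x,r+w)).mean()
    b=min(((f((x0[0]+a,x0[1]+c)),a,c) for a in np.arange(-.006,.0061,.0005) for c in np.arange(-.006,.0061,.0005)))
    return x0[0]+b[1],x0[1]+b[2],b[0]
E
python3 - <<'E'
from ring import *
import pickle
T=grab('top');S=grab('scene')
s=arm.get_state();p=s['eef_pos'];y=s['ee_rot'][2]+np.pi
h=p+[.0861*np.cos(y),.0861*np.sin(y),.021];print(h,s['eef_pos'])
for w in(.002,.003): print(ringfit(S,h,h[2],w=w), ringfit(S,h,h[2],r=.0245,w=w))
# initial wrench
for n,d in(('top',T),('scene',S)):
    d0=dict(d);d0['color']=cv2.imread(f'pics/{n}0.png'); print(n,ringfit(d0,(.564,.1827),.024),ringfit(d0,(.564,.1827),.024,r=.0245))
# posts in scene: dark/light column profile at top rows
g=S['color'].astype(float).mean(2)
a=.0792;c,sn=np.cos(a),np.sin(a)
for n in('p0','p1'):
    m=F[n]
    for z in(.076,.07,.06):
        P=np.array([.5966+c*m[0]-sn*m[1],-.1487+sn*m[0]+c*m[1],z]);q=pix(S,P)[0];r=int(round(q[1]))
        print(n,z,q,g[r,int(q[0])-5:int(q[0])+7].round().astype(int))
i=T['color'][130:190,340:420];cv2.imwrite('pics/c5.png',cv2.resize(i,None,fx=7,fy=7,interpolation=cv2.INTER_CUBIC))
E
```

```text
[ 0.597147   -0.14773843  0.12436189] [ 0.53581502 -0.20816688  0.10336189]
(np.float64(0.600146997501015), np.float64(-0.1497384273627413), np.float64(-17.357071664012768)) (np.float64(0.595646997501015), np.float64(-0.14673842736274129), np.float64(-25.400505681750975))
(np.float64(0.600146997501015), np.float64(-0.1497384273627413), np.float64(-24.44209991085172)) (np.float64(0.595646997501015), np.float64(-0.14673842736274129), np.float64(-34.968996493990865))
top (np.float64(0.565), np.float64(0.1772), np.float64(-24.246577800949506)) (np.float64(0.563), np.float64(0.1837), np.float64(-38.0866414025062))
scene (np.float64(0.568), np.float64(0.1877), np.float64(-21.841678235079538)) (np.float64(0.5609999999999999), np.float64(0.1852), np.float64(-37.180560065476314))
p0 0.076 [241.96582987 222.87088038] [191 191 191 187 152 139 137 132 128 156 186 191]
p0 0.07 [242.25429793 224.4992608 ] [191 192 189 153 135 130 127 126 153 186 190 192]
p0 0.06 [242.7300903  227.18471293] [191 191 189 172 142 132 128 123 130 177 190 191]
p1 0.076 [285.25349045 222.3612872 ] [191 191 188 155 141 140 136 134 155 186 191 191]
p1 0.07 [285.3701381  223.98785657] [192 191 189 161 138 132 130 126 151 186 191 191]
p1 0.06 [285.56253973 226.67038158] [184 191 188 164 139 132 128 124 138 183 190 191]
```

Call:
{"op": "step_arm", "data": {
  "rows": [
    [0, -0.0015, -0.01, 0, 0.01],
    [0, -0.0015, -0.02, 0, 0.01],
    [0, -0.0015, -0.025, 0, 0.01],
    [0, -0.0015, -0.028, 0, 0.01],
    [0, -0.0015, -0.031, 0, 0.01]
  ]
}}

```text
t: 6.1
eef_pos: [0.5355, -0.2105, 0.0716]
ee_rot: [3.141, -0.0, -2.365]
force: [0.6, 0.1, -3.0]
width: 0.0159
gripper_force: 59.9
```

Call:
{"op": "step_arm", "data": {
  "rows": [
    [0, 0, -0.002, 0, 0.01],
    [0, 0, -0.004, 0, 0.01],
    [0, 0, -0.006, 0, 0.01],
    [0, 0, -0.006, 0, 0.01]
  ]
}}

```text
t: 6.5
eef_pos: [0.5355, -0.2105, 0.0659]
ee_rot: [3.141, -0.0, -2.365]
force: [-0.7, -0.1, -4.2]
width: 0.0157
gripper_force: 59.9
```

Call:
{"op": "step_arm", "data": {
  "rows": [
    [0, 0, -0.002, 0, 0.01],
    [0, 0, -0.004, 0, 0.01],
    [0, 0, -0.004, 0, 0.01]
  ]
}}

```text
t: 6.8
eef_pos: [0.5355, -0.2103, 0.0619]
ee_rot: [3.141, 0.0, -2.365]
force: [0.6, -0.0, -2.3]
width: 0.0155
gripper_force: 59.9
```

Call:
{"op": "step_arm", "data": {
  "rows": [
    [0, 0, -0.002, 0, 0.01],
    [0, 0, -0.004, 0, 0.01],
    [0, 0, -0.004, 0, 0.01]
  ]
}}

```text
t: 7.1
eef_pos: [0.5356, -0.2102, 0.0577]
ee_rot: [3.141, 0.0, -2.365]
force: [0.3, 3.3, -2.3]
width: 0.0155
gripper_force: 59.9
```

Call:
{"op": "step_arm", "data": {
  "rows": [
    [0, 0, -0.002, 0, 0.01],
    [0, 0, -0.003, 0, 0.01],
    [0, 0, -0.003, 0, 0.01]
  ]
}}

```text
t: 7.4
eef_pos: [0.5357, -0.2103, 0.055]
ee_rot: [-3.142, 0.0, -2.365]
force: [1.3, 4.2, -1.9]
width: 0.0157
gripper_force: 59.9
```

Run:
```python
from h import *
T=grab('top');S=grab('scene')
s=arm.get_state();print(s['eef_pos'],s['force'],s['moment'])
b=cv2.resize(S['color'][200:290,215:315],None,fx=6,fy=6,interpolation=cv2.INTER_CUBIC)
a=cv2.resize(T['color'][130:200,345:375],None,fx=6,fy=6,interpolation=cv2.INTER_CUBIC)
im=np.zeros((540,785,3),np.uint8);im[:,:600]=b;im[:420,605:785]=a
cv2.imwrite('pics/c6.png',im)
```

```text
[ 0.53574788 -0.21031109  0.05509431] [ 1.62999782  5.09820633 -3.77554835] [ 1.69313525 -0.17389033  0.19656879]
```

View pics/c6.png

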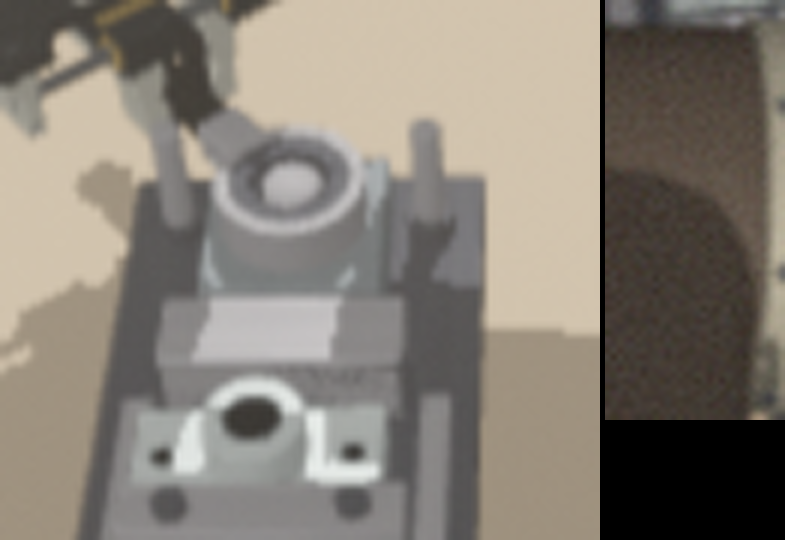

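The head now encircles the spindle, with the pilot tip showing in the socket at about (290,183). It's nearly home, so I'll press the last bit.

Call:
{"op": "step_arm", "data": {
  "rows": [
    [0, 0.0005, -0.001, 0, 0.01],
    [0, 0.0005, -0.002, 0, 0.01],
    [0, 0.0005, -0.003, 0, 0.01],
    [0, 0.0005, -0.003, 0, 0.01]
  ]
}}

```text
t: 7.9
eef_pos: [0.5357, -0.2103, 0.0527]
ee_rot: [-3.141, -0.0, -2.365]
force: [-3.0, 2.9, 4.8]
width: 0.0157
gripper_force: 59.9
```

```bash
cat > sw.py <<'E'
import numpy as np
def sw(y0,y1,n,r=.0861,dz=0,hold=2):
    o=[]
    for y in list(np.linspace(y0,y1,n+1)[1:])+[y1]*hold:
        o.append([round(-r*(np.cos(y)-np.cos(y0)),4)+0,round(-r*(np.sin(y)-np.sin(y0)),4)+0,dz,round(y-y0,3),.01])
    return o
E
python3 -c "
from sw import *
print(sw(.777,-.70,15,dz=.001));print(sw(-.70,.86,13));print(sw(.86,-.70,16))"
```

```text
[[np.float64(-0.0056), np.float64(0.0063), 0.001, np.float64(-0.098), 0.01], [np.float64(-0.0106), np.float64(0.0132), 0.001, np.float64(-0.197), 0.01], [np.float64(-0.0149), np.float64(0.0205), 0.001, np.float64(-0.295), 0.01], [np.float64(-0.0185), np.float64(0.0282), 0.001, np.float64(-0.394), 0.01], [np.float64(-0.0212), np.float64(0.0362), 0.001, np.float64(-0.492), 0.01], [np.float64(-0.0232), np.float64(0.0444), 0.001, np.float64(-0.591), 0.01], [np.float64(-0.0244), np.float64(0.0528), 0.001, np.float64(-0.689), 0.01], [np.float64(-0.0247), np.float64(0.0613), 0.001, np.float64(-0.788), 0.01], [np.float64(-0.0242), np.float64(0.0698), 0.001, np.float64(-0.886), 0.01], [np.float64(-0.0229), np.float64(0.0781), 0.001, np.float64(-0.985), 0.01], [np.float64(-0.0207), np.float64(0.0863), 0.001, np.float64(-1.083), 0.01], [np.float64(-0.0178), np.float64(0.0943), 0.001, np.float64(-1.182), 0.01], [np.float64(-0.014), np.float64(0.1019), 0.001, np.float64(-1.28), 0.01], [np.float64(-0.0096), np.float64(0.1091), 0.001, np.float64(-1.379), 0.01], [np.float64(-0.0045), np.float64(0.11
[... 1763 characters left out ...]
8), 0.01], [np.float64(-0.0299), np.float64(0.0668), 0, np.float64(-0.878), 0.01], [np.float64(-0.0294), np.float64(0.0751), 0, np.float64(-0.975), 0.01], [np.float64(-0.028), np.float64(0.0834), 0, np.float64(-1.072), 0.01], [np.float64(-0.0258), np.float64(0.0915), 0, np.float64(-1.17), 0.01], [np.float64(-0.0229), np.float64(0.0994), 0, np.float64(-1.268), 0.01], [np.float64(-0.0192), np.float64(0.1069), 0, np.float64(-1.365), 0.01], [np.float64(-0.0148), np.float64(0.114), 0, np.float64(-1.463), 0.01], [np.float64(-0.0097), np.float64(0.1207), 0, np.float64(-1.56), 0.01], [np.float64(-0.0097), np.float64(0.1207), 0, -1.56, 0.01], [np.float64(-0.0097), np.float64(0.1207), 0, -1.56, 0.01]]
```

Call:
{"op": "step_arm", "data": {
  "rows": [
    [-0.0056, 0.0063, 0.001, -0.098, 0.01],
    [-0.0106, 0.0132, 0.001, -0.197, 0.01],
    [-0.0149, 0.0205, 0.001, -0.295, 0.01],
    [-0.0185, 0.0282, 0.001, -0.394, 0.01],
    [-0.0212, 0.0362, 0.001, -0.492, 0.01],
    [-0.0232, 0.0444, 0.001, -0.591, 0.01],
    [-0.0244, 0.0528, 0.001, -0.689, 0.01],
    [-0.0247, 0.0613, 0.001, -0.788, 0.01]
  ]
}}

```text
t: 8.7
eef_pos: [0.511, -0.1493, 0.0533]
ee_rot: [-3.14, 0.0, 3.127]
force: [1.2, -3.1, -2.2]
width: 0.0159
gripper_force: 59.9
```

Call:
{"op": "step_arm", "data": {
  "rows": [
    [0.0005, 0.0085, 0, -0.098, 0.01],
    [0.0018, 0.0168, 0, -0.197, 0.01],
    [0.004, 0.025, 0, -0.295, 0.01],
    [0.0069, 0.033, 0, -0.394, 0.01],
    [0.0107, 0.0406, 0, -0.492, 0.01],
    [0.0151, 0.0478, 0, -0.591, 0.01],
    [0.0202, 0.0545, 0, -0.689, 0.01],
    [0.0202, 0.0545, 0, -0.689, 0.01]
  ]
}}

```text
t: 9.5
eef_pos: [0.531, -0.0947, 0.0531]
ee_rot: [-3.14, 0.0, 2.44]
force: [-1.4, -4.9, 1.3]
width: 0.0156
gripper_force: 60.0
```

Run:
```python
from h import *
T=grab('top');S=grab('scene');s=arm.get_state();print(s['eef_pos'],s['ee_rot'],s['force'],s['moment'])
cv2.imwrite('pics/T7.png',T['color']);cv2.imwrite('pics/S7.png',S['color'])
# jaw motion: compare S7 with S0 in jaw region along x (image shift)
def shift(a,b,x,y,w,h):
    f=lambda i:cv2.cvtColor(i,cv2.COLOR_BGR2GRAY).astype(np.float32)[y:y+h,x:x+w]
    return cv2.phaseCorrelate(f(a),f(b),cv2.createHanningWindow((w,h),cv2.CV_32F))
a0=cv2.imread('pics/S0.png') if 0 else cv2.imread('pics/scene0.png')
g=lambda i:i.astype(float).mean(2)
print(g(cv2.imread('pics/S4.png'))[245:275,246].round());print(g(S['color'])[245:275,246].round())
```

```text
[ 0.53074425 -0.09496942  0.05312607] [-3.14075729e+00  1.33403677e-04  2.44404311e+00] [-0.49760166 -4.58716402  0.3241868 ] [-1.78526556  0.35249116 -0.1147468 ]
[ 88.  87.  88.  90. 107. 129. 134. 134. 134. 134. 135. 136. 135. 136.
 141. 140. 128. 127. 128. 127. 125. 124. 128. 149. 171. 174. 177. 196.
 217. 223.]
[118. 119. 118. 118. 117. 124. 158. 187. 187. 187. 188. 189. 191. 191.
 190. 189. 181. 157. 133. 124. 119. 122. 114. 135. 168. 199. 224. 225.
 224. 224.]
```

Call:
{"op": "step_arm", "data": {
  "rows": [
    [-0.0062, -0.0083, 0, 0.12, 0.01],
    [-0.0113, -0.0172, 0, 0.24, 0.01],
    [-0.0153, -0.0268, 0, 0.36, 0.01],
    [-0.0182, -0.0367, 0, 0.48, 0.01],
    [-0.0198, -0.0469, 0, 0.6, 0.01],
    [-0.0202, -0.0572, 0, 0.72, 0.01],
    [-0.0194, -0.0675, 0, 0.84, 0.01],
    [-0.0174, -0.0776, 0, 0.96, 0.01],
    [-0.0141, -0.0874, 0, 1.08, 0.01],
    [-0.0097, -0.0967, 0, 1.2, 0.01],
    [-0.0042, -0.1055, 0, 1.32, 0.01],
    [0.0023, -0.1135, 0, 1.44, 0.01],
    [0.0097, -0.1207, 0, 1.56, 0.01],
    [0.0097, -0.1207, 0, 1.56, 0.01]
  ]
}}

```text
t: 11.0
eef_pos: [0.5414, -0.2154, 0.053]
ee_rot: [-3.141, 0.001, -2.278]
force: [-1.3, 3.1, 1.4]
width: 0.0154
gripper_force: 59.9
```

Call:
{"op": "step_arm", "data": {
  "rows": [
    [-0.0061, 0.0058, 0, -0.098, 0.01],
    [-0.0116, 0.0121, 0, -0.195, 0.01],
    [-0.0164, 0.019, 0, -0.292, 0.01],
    [-0.0206, 0.0263, 0, -0.39, 0.01],
    [-0.024, 0.0339, 0, -0.488, 0.01],
    [-0.0267, 0.0419, 0, -0.585, 0.01],
    [-0.0286, 0.05, 0, -0.682, 0.01],
    [-0.0296, 0.0584, 0, -0.78, 0.01],
    [-0.0299, 0.0668, 0, -0.878, 0.01]
  ]
}}

```text
t: 11.9
eef_pos: [0.5111, -0.1482, 0.0533]
ee_rot: [-3.141, 0.002, 3.117]
force: [2.9, -4.9, -2.4]
width: 0.0155
gripper_force: 59.9
```

Tightening with about 5 N tangential, so the jaw is still running freely. I'll finish this stroke.

Call:
{"op": "step_arm", "data": {
  "rows": [
    [0.0005, 0.0083, 0, -0.098, 0.01],
    [0.0019, 0.0166, 0, -0.195, 0.01],
    [0.0041, 0.0247, 0, -0.292, 0.01],
    [0.007, 0.0326, 0, -0.39, 0.01],
    [0.0107, 0.0401, 0, -0.488, 0.01],
    [0.0151, 0.0472, 0, -0.585, 0.01],
    [0.0202, 0.0539, 0, -0.682, 0.01],
    [0.0202, 0.0539, 0, -0.682, 0.01]
  ]
}}

```text
t: 12.7
eef_pos: [0.5294, -0.0963, 0.053]
ee_rot: [-3.137, -0.0, 2.438]
force: [-1.6, -16.8, 0.6]
width: 0.0157
gripper_force: 60.3
```

Run:
```python
from h import *
s=arm.get_state();print(s['eef_pos'],s['ee_rot'],s['force'],s['moment'],s['joint_efforts'])
S=grab('scene');cv2.imwrite('pics/S8.png',S['color'])
```

```text
[ 0.52937315 -0.09633225  0.05304999] [-3.13670449e+00 -2.57362384e-04  2.43755473e+00] [ -1.5754768  -16.77532296   0.60227413] [-6.02859152  0.67546521  0.75781456] [  8.45620215 -46.50352836  24.41358447   1.05457842   1.6230087
  -2.14097701]
```

```bash
python3 -c "
from sw import *
for a in (sw(-.70,.3,9),sw(.3,-.5,10)): print([[float(v) for v in r] for r in a])"
```

```text
[[-0.0057, -0.0076, 0.0, 0.111, 0.01], [-0.0106, -0.0159, 0.0, 0.222, 0.01], [-0.0145, -0.0246, 0.0, 0.333, 0.01], [-0.0175, -0.0337, 0.0, 0.444, 0.01], [-0.0194, -0.0431, 0.0, 0.556, 0.01], [-0.0202, -0.0526, 0.0, 0.667, 0.01], [-0.02, -0.0622, 0.0, 0.778, 0.01], [-0.0187, -0.0716, 0.0, 0.889, 0.01], [-0.0164, -0.0809, 0.0, 1.0, 0.01], [-0.0164, -0.0809, 0.0, 1.0, 0.01], [-0.0164, -0.0809, 0.0, 1.0, 0.01]]
[[-0.0018, 0.0067, 0.0, -0.08, 0.01], [-0.003, 0.0134, 0.0, -0.16, 0.01], [-0.0037, 0.0203, 0.0, -0.24, 0.01], [-0.0038, 0.0272, 0.0, -0.32, 0.01], [-0.0034, 0.034, 0.0, -0.4, 0.01], [-0.0025, 0.0409, 0.0, -0.48, 0.01], [-0.001, 0.0476, 0.0, -0.56, 0.01], [0.0011, 0.0542, 0.0, -0.64, 0.01], [0.0036, 0.0606, 0.0, -0.72, 0.01], [0.0067, 0.0667, 0.0, -0.8, 0.01], [0.0067, 0.0667, 0.0, -0.8, 0.01], [0.0067, 0.0667, 0.0, -0.8, 0.01]]
```

Call:
{"op": "step_arm", "data": {
  "rows": [
    [-0.0057, -0.0076, 0, 0.111, 0.01],
    [-0.0106, -0.0159, 0, 0.222, 0.01],
    [-0.0145, -0.0246, 0, 0.333, 0.01],
    [-0.0175, -0.0337, 0, 0.444, 0.01],
    [-0.0194, -0.0431, 0, 0.556, 0.01],
    [-0.0202, -0.0526, 0, 0.667, 0.01],
    [-0.02, -0.0622, 0, 0.778, 0.01],
    [-0.0187, -0.0716, 0, 0.889, 0.01],
    [-0.0164, -0.0809, 0, 1.0, 0.01],
    [-0.0164, -0.0809, 0, 1.0, 0.01]
  ]
}}

```text
t: 13.75
eef_pos: [0.5148, -0.1756, 0.0531]
ee_rot: [-3.141, 0.001, -2.843]
force: [0.3, 0.3, 0.1]
width: 0.0156
gripper_force: 59.9
```

Call:
{"op": "step_arm", "data": {
  "rows": [
    [-0.0018, 0.0067, 0, -0.08, 0.01],
    [-0.003, 0.0134, 0, -0.16, 0.01],
    [-0.0037, 0.0203, 0, -0.24, 0.01],
    [-0.0038, 0.0272, 0, -0.32, 0.01],
    [-0.0038, 0.0272, 0, -0.32, 0.01]
  ]
}}

```text
t: 14.25
eef_pos: [0.5111, -0.1479, 0.0534]
ee_rot: [-3.14, 0.001, 3.115]
force: [2.2, -7.8, -2.4]
width: 0.0156
gripper_force: 59.9
```

Call:
{"op": "step_arm", "data": {
  "rows": [
    [0.0004, 0.0068, 0, -0.08, 0.01],
    [0.0004, 0.0068, 0, -0.08, 0.01]
  ]
}}

```text
t: 14.45
eef_pos: [0.5114, -0.1417, 0.0534]
ee_rot: [-3.14, 0.001, 3.035]
force: [2.7, -10.4, -2.3]
width: 0.0155
gripper_force: 60.0
```

Call:
{"op": "step_arm", "data": {
  "rows": [
    [0.0009, 0.0069, 0, -0.08, 0.01],
    [0.0009, 0.0069, 0, -0.08, 0.01]
  ]
}}

```text
t: 14.65
eef_pos: [0.5122, -0.1353, 0.0535]
ee_rot: [-3.139, 0.001, 2.956]
force: [1.9, -13.1, -2.0]
width: 0.0155
gripper_force: 60.0
```

Run:
```python
from h import *
s=arm.get_state();f=s['force'];m=s['moment'];p=s['eef_pos'];y=s['ee_rot'][2]-np.pi
print(p,f,m,y)
c=np.array([.5971,-.1499])-p[:2]; print('axis torque if moment about tool axis:', m[2]-(c[0]*f[1]-c[1]*f[0]))
```

```text
[ 0.51219203 -0.13527478  0.05351229] [  1.9095378  -13.09639003  -2.0233986 ] [-4.9806518  -0.83392635  0.43824448] -0.18603562177963973
axis torque if moment about tool axis: 1.5223050036010237
```

Call:
{"op": "step_arm", "data": {
  "rows": [
    [0.0015, 0.0067, 0, -0.08, 0.01],
    [0.0015, 0.0067, 0, -0.08, 0.01]
  ]
}}

```text
t: 14.85
eef_pos: [0.5134, -0.1292, 0.0535]
ee_rot: [-3.138, 0.001, 2.876]
force: [1.6, -18.0, -2.8]
width: 0.0157
gripper_force: 60.2
```

Call:
{"op": "step_arm", "data": {
  "rows": [
    [0.002, 0.0066, 0, -0.08, 0.01],
    [0.002, 0.0066, 0, -0.08, 0.01]
  ]
}}

```text
t: 15.05
eef_pos: [0.5151, -0.1232, 0.0535]
ee_rot: [-3.137, 0.0, 2.796]
force: [1.8, -22.3, -2.0]
width: 0.0151
gripper_force: 60.4
```

Call:
{"op": "step_arm", "data": {
  "rows": [
    [-0.0025, -0.009, 0, 0.105, 0.01],
    [-0.0042, -0.0175, 0, 0.21, 0.01],
    [-0.0049, -0.0265, 0, 0.315, 0.01],
    [-0.0046, -0.0356, 0, 0.42, 0.01],
    [-0.0046, -0.0356, 0, 0.42, 0.01],
    [-0.0046, -0.0356, 0, 0.42, 0.01]
  ]
}}

```text
t: 15.65
eef_pos: [0.5113, -0.1563, 0.0532]
ee_rot: [-3.141, 0.001, -3.067]
force: [2.3, -3.3, -1.8]
width: 0.0154
gripper_force: 59.9
```

Call:
{"op": "step_arm", "data": {
  "rows": [
    [0, 0, 0, 0, 0.04],
    [0, 0, 0, 0, 0.04],
    [0, 0, 0, 0, 0.04],
    [0.005, 0.0004, 0, 0, 0.04],
    [0.012, 0.001, 0, 0, 0.04],
    [0.019, 0.0015, 0, 0, 0.04],
    [0.019, 0.0015, 0, 0, 0.04]
  ]
}}

```text
t: 16.35
eef_pos: [0.5314, -0.1549, 0.053]
ee_rot: [-3.141, 0.001, -3.062]
force: [0.1, 0.5, -0.1]
width: 0.0402
gripper_force: 0.0
```

Run:
```python
from h import *
T=grab('top');S=grab('scene');s=arm.get_state();print(s['eef_pos'],s['ee_rot'],s['force'],s['width'])
b=cv2.resize(S['color'][200:290,215:315],None,fx=6,fy=6,interpolation=cv2.INTER_CUBIC)
cv2.imwrite('pics/c9.png',b);cv2.imwrite('pics/T9.png',T['color'])
```

```text
[ 0.53010579 -0.15493257  0.05278847] [ 3.14150253e+00 -5.04273558e-04 -3.06197438e+00] [ 1.12227841  0.30197553 -0.79464973] 0.03995890138041515
```

View pics/c9.png

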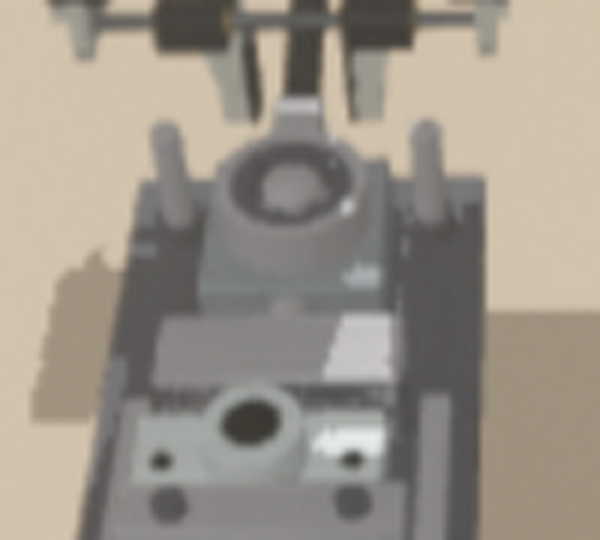

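The wrench lies home on the housing, and the block is pinched between the jaw (edge about row 385) and the backstop. I'll grip near the head and lift level.

Call:
{"op": "step_arm", "data": {
  "rows": [
    [0, 0, 0, 0, 0.01],
    [0, 0, 0, 0, 0.01],
    [0, 0, 0, 0, 0.01],
    [0, 0, 0, 0.03, 0.01],
    [0, 0, 0.001, 0.03, 0.01],
    [0, 0, 0.002, 0.03, 0.01],
    [0, 0, 0.003, 0.03, 0.01],
    [0, 0, 0.004, 0.03, 0.01],
    [0, 0, 0.005, 0.03, 0.01]
  ]
}}

```text
t: 17.35
eef_pos: [0.5298, -0.1556, 0.0571]
ee_rot: [-3.141, -0.001, -3.031]
force: [4.3, -6.1, -9.3]
width: 0.0153
gripper_force: 60.0
```

Call:
{"op": "step_arm", "data": {
  "rows": [
    [0.0005, -0.001, 0, 0, 0.01],
    [0.001, -0.002, 0.001, 0, 0.01],
    [0.001, -0.002, 0.003, 0, 0.01],
    [0.001, -0.002, 0.005, 0, 0.01]
  ]
}}

```text
t: 17.75
eef_pos: [0.5303, -0.1568, 0.0629]
ee_rot: [3.141, -0.001, -3.032]
force: [-1.6, 0.6, -3.8]
width: 0.0154
gripper_force: 60.0
```

Call:
{"op": "step_arm", "data": {
  "rows": [
    [0, 0, 0.004, 0, 0.01],
    [0, 0, 0.009, 0, 0.01],
    [0, 0, 0.015, 0, 0.01],
    [0, 0, 0.03, 0, 0.01],
    [0, 0, 0.055, 0, 0.01],
    [0, 0.02, 0.06, 0, 0.01],
    [-0.005, 0.06, 0.06, 0, 0.01],
    [-0.01, 0.105, 0.06, 0, 0.01],
    [-0.015, 0.15, 0.06, 0, 0.01],
    [-0.02, 0.195, 0.06, 0, 0.01],
    [-0.025, 0.24, 0.06, 0, 0.01],
    [-0.03, 0.285, 0.06, 0, 0.01],
    [-0.033, 0.315, 0.06, 0, 0.01],
    [-0.033, 0.331, 0.05, 0, 0.01],
    [-0.033, 0.331, 0.02, 0, 0.01],
    [-0.033, 0.331, -0.02, 0, 0.01],
    [-0.033, 0.331, -0.04, 0, 0.01],
    [-0.033, 0.331, -0.05, 0, 0.01],
    [-0.033, 0.331, -0.053, 0, 0.01],
    [-0.033, 0.331, -0.053, 0, 0.01]
  ]
}}

```text
t: 19.75
eef_pos: [0.4986, 0.174, 0.0104]
ee_rot: [3.141, 0.001, -3.032]
force: [-1.4, 0.2, -3.1]
width: 0.0155
gripper_force: 60.0
```

Call:
{"op": "step_arm", "data": {
  "rows": [
    [0, 0, -0.002, 0, 0.01],
    [0, 0, -0.004, 0, 0.01],
    [0, 0, -0.006, 0, 0.01],
    [0, 0, -0.007, 0, 0.01],
    [0, 0, -0.007, 0, 0.01]
  ]
}}

```text
t: 20.25
eef_pos: [0.4982, 0.1741, 0.0032]
ee_rot: [3.141, 0.0, -3.032]
force: [-0.3, -0.7, -1.9]
width: 0.0156
gripper_force: 60.0
```

Call:
{"op": "step_arm", "data": {
  "rows": [
    [0, 0, 0, 0, 0.05],
    [0, 0, 0, 0, 0.05],
    [0, 0, 0, 0, 0.05],
    [0, 0, 0, 0, 0.05],
    [0, 0, 0.01, 0, 0.05],
    [0, 0, 0.03, 0, 0.05],
    [0, 0, 0.07, 0, 0.05],
    [0, 0, 0.11, 0, 0.05],
    [0, 0.04, 0.15, 0, 0.05],
    [-0.03, 0.08, 0.15, 0, 0.05],
    [-0.06, 0.12, 0.15, 0, 0.05],
    [-0.06, 0.16, 0.15, 0, 0.05],
    [-0.06, 0.16, 0.15, 0, 0.05]
  ]
}}

```text
t: 21.55
eef_pos: [0.4377, 0.3385, 0.1544]
ee_rot: [3.14, 0.002, -3.028]
force: [0.4, -0.5, -0.1]
width: 0.05
gripper_force: 0.0
```

Run:
```python
from h import *
T=grab('top','T10.png');S=grab('scene','S10.png')
im=np.zeros((580,800,3),np.uint8)
im[:400,:640]=S['color'];im=im
a=cv2.resize(T['color'][70:190,330:410],None,fx=2,fy=2);b=cv2.resize(T['color'][150:260,220:300],None,fx=2,fy=2)
im[:240,640:800]=a;im[250:470,640:800]=b
cv2.imwrite('pics/c10.png',im)
```

```text
(no output)
```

View pics/c10.png

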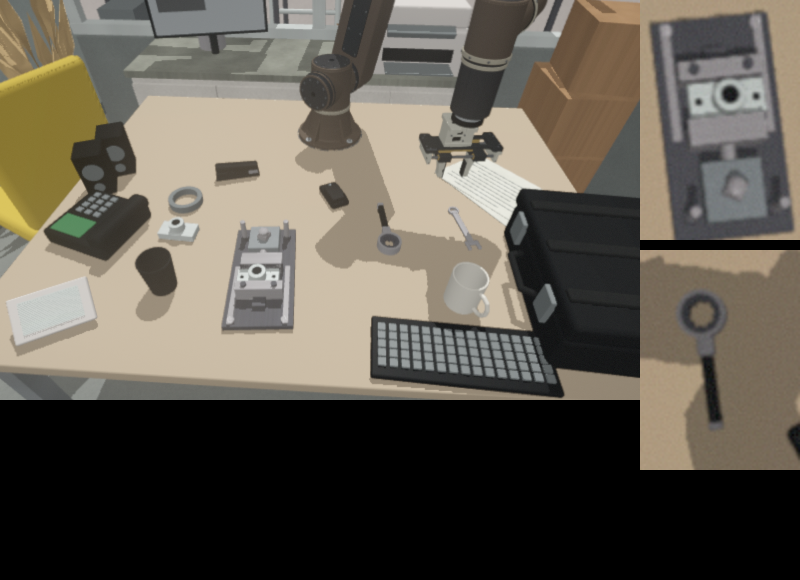

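The wrench lies flat at about (388,243). The block is clamped between jaw and backstop with the spindle bare, and everything else looks where it was.

```bash
python3 -c "
from station import arm
print(arm.job_done())"
```

```text
the job is handed in; nothing more can be done
None
```

I clamped the block hard between the jaw and backstop (the last stroke ended at about 22 N on the handle against the 9–10 N you call hard), laid the wrench flat on the bare desk clear of the fixture, and handed the job in at about 22 s; the last pictures show nothing else moved.

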